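# Locate a bearing plate in the corner of a drill jig and clamp it

## Task

The aluminium bearing plate lies loose and askew on the drill jig. Push it square against the long back fence, slide it along the fence under the drill bushes until its end is also flush against the end stop, and only then swing the red-knobbed cam lever round until the cam clamps the plate tight in that corner. Leave the other things on the bench where they are.

Things in the scene. Friction and masses are not known exactly. Their poses are not given: they have to be found in the camera images.
- jig: heavy drill jig, fixed to the bench: flat smooth green bed 12 mm high with two steel locating bars on it, 17 mm high, that form a right-angled corner. Origin: where the two locating faces meet, at bench level; its x axis points to the back fence, y to the end stop. The bed runs from x = -158 to 24 and y = -262 to 24 mm.
- jig_corner (a point): the corner where fence face and stop face meet, on the bed (jig x = 0, y = 0, z = 12 mm); same axes as the jig
- fence_face (a point): middle of the back fence's locating face, at half its height. The fence is the long bar, 18 mm thick; its face is the jig's plane x = 0, from y = -255 to -6 mm
- stop_face (a point): middle of the end stop's locating face, at half its height. The stop is the short bar, 18 mm thick; its face is the jig's plane y = 0, from x = -74 to -6 mm
- bush_bridge (a point): middle of the top of the dark bridge with two drill bushes, fixed on the fence at the corner. It overhangs the bed over jig x = -30 to 0, y = -58 to -8 mm, underside 17 mm and top 27 mm above the bed (bush collars 31 mm), so the plate must slide in under it
- plate: flat aluminium plate with a 52 mm bore (centred at its y = -10 mm), 0.3 kg: 80 mm along x, 130 mm along y, 12 mm thick; loose on the bed, at most 15 degrees askew, beyond the cam towards jig -y. Origin: centre of its underside. Its +x long edge belongs against the back fence, its +y end against the end stop: home, its origin is at jig x = -40, y = -65 mm
- plate_far_left (a point): corner of the plate at its x = +40, y = +65 mm, underside (goes into the jig's corner)
- plate_far_right (a point): corner of the plate at its x = +40, y = -65 mm, underside
- plate_near_left (a point): corner of the plate at its x = -40, y = +65 mm, underside
- cam_lever (a joint): angle (rad) of the cam lever. 0: open, it points to jig -x, away from the fence; grows counter-clockwise seen from above, at 1.57 it points to jig -y; end of travel 1.9. Starts at 0 to 0.35 and stays where left (friction about 1.5 N at the knob). On a plate that is home the cam bears from about 1.40 and tightens (12 N at 1.52, 19 N at 1.57; up to 10 N at the knob), then holds by itself
- cam_clamp: the turning clamp: steel lever with, under it, a steel eccentric: disc of 32 mm diameter set 5 mm off the pivot, 1.5 to 17.5 mm above the bed. Origin on the pivot axis at bed height, x axis away from the knob. With the lever open (up to 0.35) the disc leaves at least 4 mm of room beside a plate that lies flush on the fence; an askew plate cannot pass it
- cam_pivot (a point): on the lever's pivot axis (jig x = -100, y = -45 mm), 36 mm above the bench, at the top of the lever bar (13 mm wide, 18 to 24 mm above the bed)
- cam_knob (a point): middle of the red upright knob at the lever's end, 65 mm from the pivot, 54 mm above the bench; the knob is round, 13 mm thick at its foot and 20 mm at its widest, from 36 to 72 mm above the bench
- bearing: bystander: steel ball bearing, ring 52 mm across, 15 mm high, lying flat; origin centre of its underside
- caliper: bystander: vernier caliper 69 x 220 x 10 mm lying flat; origin centre of its underside
- spray_can: bystander: white spray can, 65 mm across, 196 mm tall, standing; origin centre of its underside
- marker: bystander: black marker pen, 16 mm thick, 132 mm long, lying; origin centre of its underside
Things that resemble listed ones, but are neither listed nor needed, are in the scene too. Leave any purple look-alike of the plate alone.

How it is judged:
By the outcome, as a careful person would: the job done as asked, in the order asked, and still so for the second after the job is handed in, with the robot touching nothing.
It also fails if it takes over 72 s, if anything falls off the work surface, if the arm or the gripper's body presses on something with over 40 N, if the wrist force passes 120 N, or if a joint passes its speed limit or range.

## Robot

A 6-joint arm with a two-finger parallel gripper is mounted at the origin on a cart in front of the work surface, level with it; the furniture and walls round the work are solid. World frame = base frame: x ahead of the robot, y to its left, z up, the work surface at z = 0. Lengths are in m, angles in rad, forces in N, time in s.
With the tool pointing down it reaches from about 0.35 to 0.775 m from the base axis. Payload 5.5 kg.
Tool frame: the origin (TCP) lies midway between the tips of the shut fingers; the grasp point (between the pads) lies 19 mm behind it; z points along the fingers, y is the direction in which the jaws open and shut (so a half turn about z gives the same grasp; the last joint's range is limited). The gripper opens to 85 mm and grips with 20 to 120 N. Pads are 22 mm wide; open, the fingers measure 114 mm over their backs; the gripper's body (76 mm by 85 mm) begins 54 mm behind the grasp point. The pads swing forward as they close: fully open they stand 13 mm farther back than shut.
Start: joints at [1.071, 0.313, 0.046, 1.304, 0, 1.431], TCP at [0.202, 0.538, 0.231] pointing down, gripper open.
Joint ranges: [-2.76, 2.76], [-0.86, 1.69], [-1.03, 1.26], [-2.2, 2.34], [-1.47, 1.5], [-3.14, 3.14]. Speed limits (rad/s): [2.57, 2.57, 3.14, 3.14, 3.14, 3.14].

## Interface

Orientations are given as a unit quaternion [w, x, y, z].
In Python, from workcell import env gives the robot as it stands.
- The arm moves only by the shell command python3 -m creep 'ROWS' [OPENING] [FORCE]. ROWS is JSON, a list of rows, each a list of 6 numbers: the shift along the tool's x, y, z in m, then the turn, a rotation vector about the tool's x, y, z in degrees. A call has exactly 8 rows; each row is the pose to reach, as a shift and turn from the pose commanded when the call began, along the tool's axes at that moment; what a row does not reach only later rows make up. A row lasts 1/10 s, in which the tool goes at most 50 mm and 8.59 degrees, less where a joint would pass 70% of its speed; a pose out of reach is approached as far as the arm can. A call with a gripper value outside its range is refused whole. OPENING is the finger opening in m, from 0 to 0.0854, set as the call begins (- or left out, the last holds). The fingers move at their own pace and stop on an object; FORCE is the grip in N (left out, the last holds). Time passes only in rows, so rows that repeat a pose let the fingers close, or fill a call up. It gives the time, the measured TCP pose, the force and the opening at its end, in the units of the state.
- env.get_state(): the state, without advancing time (a new reading comes with each control period).
- env.read_camera(name): name is "side" or "top" or "wrist"; returns (picture, depth): 384x512x3 uint8, blue, green, red; 384x512 float32, m along the optical axis (not along the pixel's ray), 0 where there is no reading.
- env.camera_params(name): a dict with "fx", "fy", "cx", "cy" (pixels), "position" and "orientation" of the camera in the world. Camera axes: x right, y up, looking along -z (the intrinsics and any distortion apply to the point x, -y, -z); pixel columns grow to the right and rows downward; lengths in m; the calibration is good to about 2 mm. A picture is of the moment at which its call begins: read the wrist's pose just before it. camera_params takes no time and is no camera call; for the wrist camera it gives the pose at the moment of the call.
- env.hand_in(): hands the job in, once; it reports no verdict.
The state is a dict: "clock": time; "joint_pos": joint angles; "qvel": joint speeds; "tau": joint torques, N m; "tcp_pos": TCP position; "orientation": TCP orientation; "wrist_force": force on the tool from outside, world axes, zero at the start; "ft_torque": the same for the moment, N m; "finger_gap": finger opening in m.
Only numpy, scipy, OpenCV 4.12 (cv2) and the standard library are available. Lean on these libraries where they do the work, as an engineer would, in place of code of your own. Each camera call takes 0.05 s, during which the arm holds its last target. There are 200 camera calls.

## Working session

There is one attempt and no reset: what is moved stays moved. The work goes in short steps, Python scripts to look and compute and a shell command to move; the robot and the scene stay as the last step left them, time stands still between calls to the robot, and variables do not carry over. Pictures are saved under pics/ and viewed, about 8 in all and at most 12, crops included, and the job is handed in when it is done.

```bash
ls; mkdir -p pics; python3 - <<'E'
from workcell import env
import cv2,numpy as np
s=env.get_state();print(s)
for n in("top","side"):
    p=env.camera_params(n);print(n,p)
    im,d=env.read_camera(n);cv2.imwrite(f"pics/{n}0.png",im);np.save(f"pics/{n}0.npy",d)
E
```

```text
pics
{'clock': 0.0, 'joint_pos': array([ 1.07140080e+00,  3.14013977e-01,  4.49732713e-02,  1.30358392e+00,
       -2.54323738e-05,  1.43118811e+00]), 'qvel': array([-9.49087470e-05,  1.41663209e-04,  1.31679131e-03,  5.00974770e-04,
        1.54016384e-03, -4.52844564e-04]), 'tau': array([-4.56525288e-05, -4.80625033e+01,  2.98536319e+01,  1.92358322e-02,
       -4.84113536e-05,  3.52435393e-06]), 'tcp_pos': array([0.20221824, 0.53772571, 0.2303988 ]), 'orientation': array([-2.75055178e-04,  1.78924856e-01,  9.83862318e-01, -8.71877988e-04]), 'wrist_force': array([-0.24170944,  0.98282109, -0.133942  ]), 'ft_torque': array([-0.00457943,  0.01669718,  0.02851581]), 'finger_gap': 0.08535552442420259}
top {'fx': 469.26608269524075, 'fy': 469.26608269524075, 'cx': 252.122751425533, 'cy': 195.66658664731176, 'position': array([ 0.35619165, -0.01712562,  1.53243469]), 'orientation': array([ 0.71650292,  0.03787116, -0.05345062, -0.69450153])}
side {'fx': 423.87928449562685, 'fy': 423.87928449562685, 'cx': 258.09461458277826, 'cy': 189.8454637459555, 'position': array([-0.01864185, -0.99607949,  0.50923607]), 'orientation': array([ 0.79767392,  0.54118329, -0.14344709, -0.22418718])}
```

View pics/top0.png

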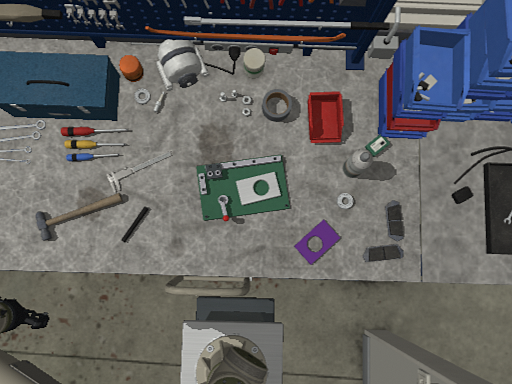

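View pics/side0.png

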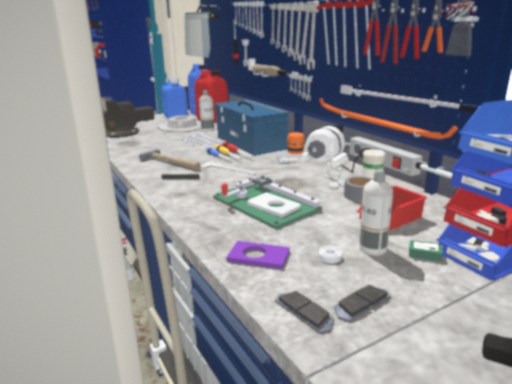

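The top view shows the jig at about (243,187): plate at (262,188), cam knob at (226,217), bridge at (212,171) and end stop at (203,184). There are two plates. The aluminium one on the green bed is the one meant. The purple one at (318,242) is the look-alike, so I leave it alone.

```bash
cat > h.py <<'E'
from workcell import env
import cv2,numpy as np
from scipy.spatial.transform import Rotation as R
def rot(q): return R.from_quat(q,scalar_first=True)
def ray(p,px,z):
    px=np.atleast_2d(px).astype(float)
    d=np.c_[(px[:,0]-p['cx'])/p['fx'],-(px[:,1]-p['cy'])/p['fy'],-np.ones(len(px))]
    d=rot(p['orientation']).apply(d);o=np.array(p['position'])
    return o+d*((z-o[2])/d[:,2])[:,None]
def proj(p,X):
    c=rot(p['orientation']).inv().apply(np.atleast_2d(X)-p['position'])
    return np.c_[p['cx']+p['fx']*c[:,0]/-c[:,2],p['cy']+p['fy']*c[:,1]/c[:,2]]
E
python3 - <<'E'
from h import *
im=cv2.imread("pics/top0.png");p=env.camera_params("top")
h=cv2.cvtColor(im,cv2.COLOR_BGR2HSV)
g=cv2.inRange(h,(45,80,40),(90,255,255));g[:, :180]=0;g[:,310:]=0;g[:140]=0;g[230:]=0
c=np.vstack([k for k in cv2.findContours(g,0,1)[0] if cv2.contourArea(k)>20])
r=cv2.minAreaRect(c);b=cv2.boxPoints(r);print(b);B=ray(p,b,.012);print(B)
w=cv2.inRange(h,(0,0,165),(180,50,255));w[:, :230]=0;w[:,285:]=0;w[:168]=0;w[206:]=0
c=max(cv2.findContours(w,0,1)[0],key=cv2.contourArea);b2=cv2.boxPoints(cv2.minAreaRect(c));print(b2,ray(p,b2,.024))
red=cv2.inRange(h,(0,120,80),(8,255,255));red[:200]=0;ys,xs=np.nonzero(red[:, :300]);print(xs.mean(),ys.mean(),ray(p,[xs.mean(),ys.mean()],.06))
# wrist camera offset
q=env.camera_params("wrist");s=env.get_state();T=rot(s['orientation'])
print("wristcam in tool",T.inv().apply(q['position']-s['tcp_pos']),(T.inv()*rot(q['orientation'])).as_matrix().round(2),q['fx'])
print("tool axes",T.as_matrix().round(3))
cr=im[145:235,180:310];cr=cv2.resize(cr,None,fx=6,fy=6,interpolation=cv2.INTER_CUBIC);cv2.imwrite("pics/crop0.png",cr)
E
```

```text
[[196.05676 165.92577]
 [282.12662 154.44978]
 [289.34058 208.55458]
 [203.27072 220.03056]]
[[ 0.64678686  0.13932636  0.012     ]
 [ 0.69512845 -0.14299505  0.012     ]
 [ 0.51592307 -0.17041507  0.012     ]
 [ 0.46963052  0.10803639  0.012     ]]
[[235.7647  181.05884]
 [273.88235 171.52942]
 [279.64703 194.58826]
 [241.52939 204.11768]] [[ 0.59891391  0.00709877  0.024     ]
 [ 0.63459315 -0.11624588  0.024     ]
 [ 0.55922328 -0.13678371  0.024     ]
 [ 0.52410563 -0.01409178  0.024     ]]
225.28571428571428 217.92857142857142 [[0.4748294  0.03540178 0.06      ]]
wristcam in tool [ 0.08131423 -0.00031202 -0.14210388] [[ 0.    0.95  0.32]
 [ 1.   -0.   -0.  ]
 [-0.    0.32 -0.95]] 317.42914242980925
tool axes [[-0.936  0.352 -0.001]
 [ 0.352  0.936 -0.001]
 [ 0.    -0.002 -1.   ]]
```

View pics/crop0.png

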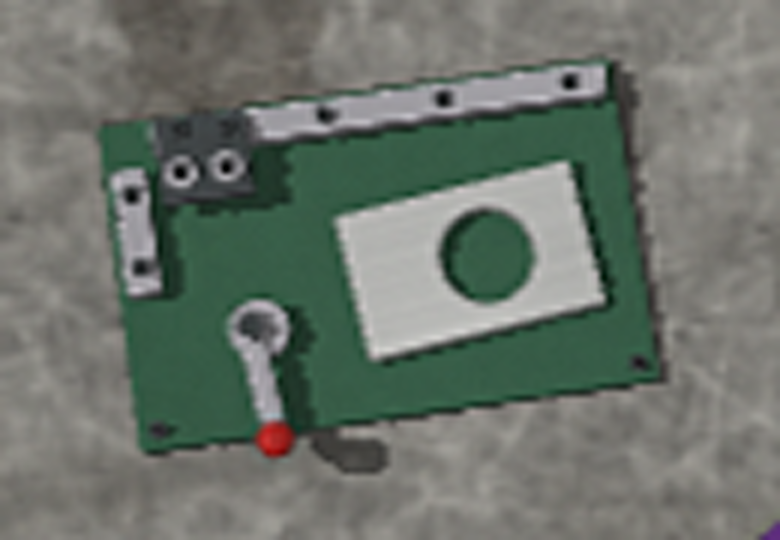

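The crop confirms it: the aluminium plate on the green bed, bore at crop (488,255), is askew by about 6.6° to the jig. The red knob is at crop (275,438). I'll move over it for a near look with the wrist camera.

```bash
python3 -m creep '[[-0.035,-0.027,0,0,0,-2],[-0.07,-0.053,0,0,0,-4],[-0.106,-0.08,0,0,0,-6],[-0.141,-0.107,0,0,0,-8],[-0.176,-0.133,0,0,0,-10],[-0.211,-0.16,0,0,0,-12],[-0.247,-0.187,0,0,0,-14],[-0.282,-0.213,0,0,0,-15]]' && python3 -m creep '[[-0.035,-0.060,0,0,0,-2],[-0.06,-0.093,0,0,0,-4],[-0.086,-0.126,0,0,0,-6],[-0.111,-0.157,0,0,0,-8],[-0.136,-0.19,0,0,0,-10],[-0.161,-0.222,0,0,0,-12],[-0.187,-0.255,0,0,0,-14],[-0.217,-0.279,0,0,0,-15]]'; python3 - <<'E'
from h import *
s=env.get_state();print(s['tcp_pos'],rot(s['orientation']).as_matrix().round(3),s['joint_pos'].round(2))
E
```

```text
clock: 0.9
tcp_pos: [0.3919, 0.2378, 0.2311]
orientation: [-0.0, 0.048, 0.999, -0.0]
wrist_force: [0.5, 0.8, -0.2]
finger_gap: 0.0854
clock: 1.7
tcp_pos: [0.5802, -0.0615, 0.2309]
orientation: [-0.0, -0.082, 0.997, 0.0]
wrist_force: [0.3, 0.4, 0.5]
finger_gap: 0.0856
[ 0.58020675 -0.06151701  0.23091299] [[-0.987 -0.163 -0.001]
 [-0.163  0.987  0.   ]
 [ 0.001  0.    -1.   ]] [-0.24  0.33  0.07  1.31 -0.   -0.41]
```

```bash
cat > look.py <<'E'
from h import *
import sys
n=sys.argv[1]
p=env.camera_params("wrist");s=env.get_state();im,d=env.read_camera("wrist")
cv2.imwrite(f"pics/{n}.png",im);np.savez(f"pics/{n}.npz",**p,d=d)
print("tcp",s['tcp_pos'].round(4),"yaw",np.degrees(np.arctan2(-rot(s['orientation']).as_matrix()[0,1],rot(s['orientation']).as_matrix()[1,1])).round(2),"F",s['wrist_force'].round(1),"gap",s['finger_gap'])
h=cv2.cvtColor(im,cv2.COLOR_BGR2HSV)
g=cv2.inRange(h,(45,80,30),(90,255,255));g=cv2.morphologyEx(g,cv2.MORPH_OPEN,np.ones((3,3)))
ks=[k for k in cv2.findContours(g,0,1)[0] if cv2.contourArea(k)>300]
b=cv2.boxPoints(cv2.minAreaRect(ray(p,np.vstack(ks).reshape(-1,2),.012)[:,:2].astype(np.float32)))
print("bed box world",b.round(4).tolist())
cv2.imwrite(f"pics/{n}x.png",cv2.resize(im,(768,576)))
E
python3 look.py w1
```

```text
tcp [ 0.5802 -0.0615  0.2309] yaw 9.36 F [0.3 0.4 0.5] gap 0.08559431962205388
bed box world [[0.4715000092983246, 0.10620000213384628], [0.5199000239372253, -0.17149999737739563], [0.6729999780654907, -0.14489999413490295], [0.6247000098228455, 0.13289999961853027]]
```

View pics/w1x.png

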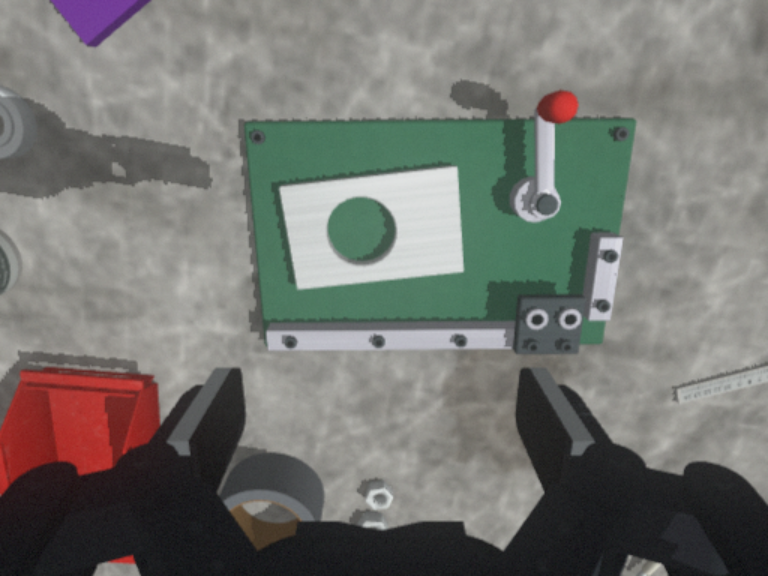

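The near view shows the plate (corners, 768-px image: (280,185), (458,167), (463,271), (298,289)), fence foot line at row ~323, stop at x ~590–620, and lever with its knob at (557,107). Next I extract the lines.

```bash
cat > fit.py <<'E'
from h import *
import sys
# jig frame estimate & plate pose from stored wrist picture; args: name
n=sys.argv[1];im=cv2.imread(f"pics/{n}.png");z=np.load(f"pics/{n}.npz");p={k:z[k] for k in z.files if k!='d'}
h=cv2.cvtColor(im,cv2.COLOR_BGR2HSV)
def line(P): 
    v=cv2.fitLine(P[:,:2].astype(np.float32),cv2.DIST_HUBER,0,.001,.001).ravel();return v[:2],v[2:]
# fence: rays of candidate jig
w=cv2.inRange(h,(0,0,150),(180,45,255))
g=cv2.inRange(h,(45,80,30),(90,255,255))
# front bed edge: first green per column
pts=[]
cols=np.arange(170,415,3)
for c in cols:
    r=np.nonzero(g[:,c])[0]
    if len(r): pts.append((c,r[0]-.5))
P=ray(p,pts,.012);v,o=line(P);v=v*np.sign(v[1]);yaw=np.degrees(np.arctan2(-v[0],v[1]));print("front edge yaw",yaw)
# fence foot: last green per column between plate & bridge
pts=[]
for c in range(185,330,3):
    r=np.nonzero(g[:225,c])[0]
    if len(r): pts.append((c,r[-1]+.5))
Pf=ray(p,pts,.012);vf,of=line(Pf);vf=vf*np.sign(vf[1]);print("fence yaw",np.degrees(np.arctan2(-vf[0],vf[1])),of)
nrm=np.array([vf[1],-vf[0]]);print("front edge->fence dist",(of-o)@nrm,"(nominal .158)")
ks=[k for k in cv2.findContours(w,0,1)[0] if 2000<cv2.contourArea(k)<20000]
for k in ks:
    W=ray(p,k.reshape(-1,2),.024)[:,:2].astype(np.float32);r=cv2.minAreaRect(W);print("white",k.reshape(-1,2).mean(0).round(),np.round(r[0],4),np.round(r[1],4),cv2.boxPoints(r).round(4).tolist())
# stop foot: last green in rows 165..205 to the right
pts=[]
for r in range(165,195,2):
    c=np.nonzero(g[r,:405])[0]
    if len(c): pts.append((c[-1]+.5,r))
S=ray(p,pts,.012);print("stop pts",S[[0,-1]].round(4))
E
python3 fit.py w1
```

```text
front edge yaw 9.85264
fence yaw 9.371236 [ 0.65534806 -0.04416103]
front edge->fence dist 0.1548665 (nominal .158)
white [258. 282.] [ 0.7711 -0.0161] [0.2282 0.2631] [[0.6370999813079834, 0.09510000050067902], [0.6800000071525574, -0.16449999809265137], [0.9050999879837036, -0.12729999423027039], [0.8622000217437744, 0.13230000436306]]
white [ 85. 187.] [ 0.6764 -0.2429] [0.1864 0.1872] [[0.5737000107765198, -0.15970000624656677], [0.5936999917030334, -0.3458999991416931], [0.7789999842643738, -0.32600000500679016], [0.7591000199317932, -0.13989999890327454]]
white [249. 151.] [ 0.5806 -0.0667] [0.0808 0.1303] [[0.5239999890327454, -0.014999999664723873], [0.5595999956130981, -0.1404000073671341], [0.6373000144958496, -0.11829999834299088], [0.6017000079154968, 0.007000000216066837]]
white [462. 171.] [0.5915 0.1929] [0.2675 0.1282] [[0.4472000002861023, 0.2272000014781952], [0.47440001368522644, 0.10189999639987946], [0.73580002784729, 0.15860000252723694], [0.7085999846458435, 0.2838999927043915]]
white [386.  32.] [0.4341 0.0472] [0.0524 0.0815] [[0.4016000032424927, 0.08309999853372574], [0.414900004863739, 0.0027000000700354576], [0.4666000008583069, 0.01119999960064888], [0.45329999923706055, 0.09160000085830688]]
white [285.  35.] [ 0.4604 -0.0511] [0.0722 0.1223] [[0.4140999913215637, 0.00279999990016222], [0.43549999594688416, -0.1177000030875206], [0.506600022315979, -0.10509999841451645], [0.4853000044822693, 0.015399999916553497]]
white [96. 49.] [ 0.502  -0.2416] [0.1806 0.089 ] [[0.45260000228881836, -0.3294000029563904], [0.5414999723434448, -0.334199994802475], [0.5514000058174133, -0.15389999747276306], [0.4625000059604645, -0.14900000393390656]]
stop pts [[0.5699 0.1011 0.012 ]
 [0.6045 0.1068 0.012 ]]
```

Plate centre is (0.581,-0.067) with yaw 15.9°; the jig yaw is about 9.6° and its corner is near (0.630,0.111). The plan is to grip the web between the bore and the -y end, with one finger in the bore. That gives full control of the plate and stays clear of bridge and cam.

```bash
python3 -m creep '[[-0.002,-0.018,0.02,0,0,-2],[-0.003,-0.036,0.05,0,0,-4],[-0.005,-0.055,0.08,0,0,-6.5],[-0.005,-0.055,0.12,0,0,-6.5],[-0.005,-0.055,0.15,0,0,-6.5],[-0.005,-0.055,0.18,0,0,-6.5],[-0.005,-0.055,0.18,0,0,-6.5],[-0.005,-0.055,0.18,0,0,-6.5]]' 0.045 20; python3 look.py w2
```

```text
clock: 2.55
tcp_pos: [0.5934, -0.1124, 0.0511]
orientation: [-0.001, -0.138, 0.99, 0.0]
wrist_force: [-0.6, -0.0, 0.6]
finger_gap: 0.045
tcp [ 0.5934 -0.1124  0.0511] yaw 15.89 F [-0.6 -0.   0.6] gap 0.04495650815240091
bed box world [[0.47940000891685486, 0.0575999990105629], [0.519599974155426, -0.1720999926328659], [0.6747999787330627, -0.14499999582767487], [0.6345999836921692, 0.08470000326633453]]
```

View pics/w2x.png

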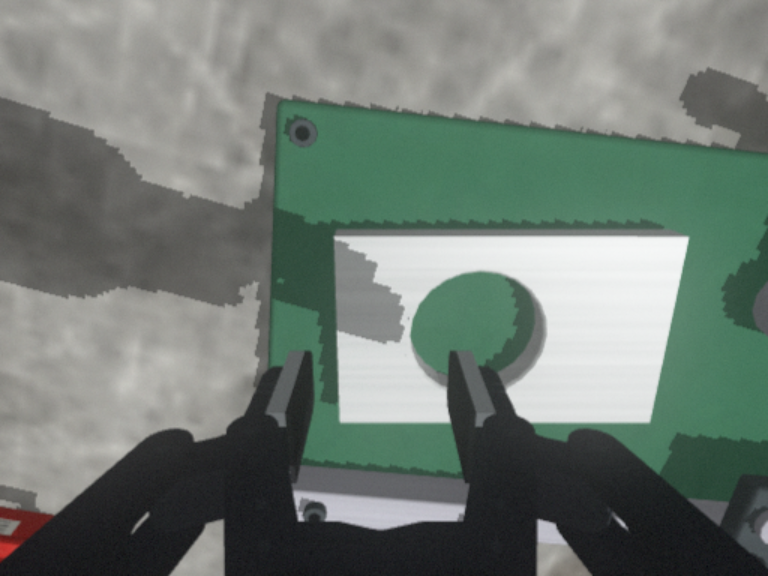

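Plate spans (335,232)–(688,422) in the 768-px image, bore at (478,330), and the fingers straddle the web. I check numerically where the TCP lands.

```bash
python3 - <<'E'
from h import *
z=np.load("pics/w2.npz");p={k:z[k] for k in z.files if k!='d'}
print("tcp proj at z=.024",proj(p,[.5934,-.1124,.024])*1.5,"at .051",proj(p,[.5934,-.1124,.051])*1.5)
q=np.array([[335,236],[688,237],[651,422],[340,422],[478,273]])/1.5
W=ray(p,q,.024)[:,:2];print(W.round(4));c=W[:4].mean(0);v=(W[1]-W[0]+W[2]-W[3]);v/=np.linalg.norm(v)
g=c-.0495*v;print("c",c,"yaw",np.degrees(np.arctan2(-v[0],v[1])),"grip",g)
T=rot(env.get_state()['orientation']).as_matrix();print("tool shift",T.T@np.r_[g-[.5934,-.1124],0])
E
```

```text
tcp proj at z=.024 [[381.24898319 335.69510891]] at .051 [[381.527273   370.60888488]]
[[ 0.5595 -0.1396]
 [ 0.5246 -0.0156]
 [ 0.6007  0.007 ]
 [ 0.6363 -0.1181]
 [ 0.5586 -0.0847]]
c [ 0.58028208 -0.06655843] yaw 15.803968203051127 grip [ 0.59376325 -0.11418729]
tool shift [ 1.40081086e-04 -1.81844201e-03  7.14022894e-07]
```

```bash
python3 -m creep '[[0,-0.001,0,0,0,0],[0,-0.001,0.01,0,0,0],[0,-0.001,0.02,0,0,0],[0,-0.001,0.026,0,0,0],[0,-0.001,0.03,0,0,0],[0,-0.001,0.033,0,0,0],[0,-0.001,0.033,0,0,0],[0,-0.001,0.033,0,0,0]]'; python3 -m creep '[[0,0,0,0,0,0],[0,0,0.001,0,0,0],[0,0,0.001,0,0,0],[0,0,0.002,0,0,0],[0,0,0.002,0,0,0],[0,0,0.003,0,0,0],[0,0,0.003,0,0,0],[0,0,0.003,0,0,0]]'
```

```text
clock: 3.4
tcp_pos: [0.5944, -0.1138, 0.0183]
orientation: [0.0, -0.138, 0.99, 0.0]
wrist_force: [-0.5, 1.0, 0.1]
finger_gap: 0.0454
clock: 4.2
tcp_pos: [0.5942, -0.1137, 0.0152]
orientation: [-0.0, -0.138, 0.99, 0.0]
wrist_force: [0.2, 0.8, -0.5]
finger_gap: 0.0448
```

```bash
python3 -m creep '[[0,0,0.001,0,0,0],[0,0,0.001,0,0,0],[0,0,0.001,0,0,0],[0,0,0.001,0,0,0],[0,0,0.001,0,0,0],[0,0,0.001,0,0,0],[0,0,0.001,0,0,0],[0,0,0.001,0,0,0]]' 0.02 25; python3 look.py w3; python3 fit.py w3 | grep -v "white"
```

```text
clock: 5.0
tcp_pos: [0.5944, -0.1141, 0.0145]
orientation: [0.0, -0.138, 0.99, -0.0]
wrist_force: [-0.8, -4.3, 3.5]
finger_gap: 0.029
tcp [ 0.5944 -0.1141  0.0145] yaw 15.87 F [-0.8 -4.3  3.5] gap 0.0290273312871505
bed box world [[0.4837999939918518, 0.03280000016093254], [0.5194000005722046, -0.1720999926328659], [0.6747000217437744, -0.14499999582767487], [0.6391000151634216, 0.05979999899864197]]
front edge yaw 9.888362
fence yaw 44.291267 [ 0.5676754  -0.12671092]
front edge->fence dist 0.036060203 (nominal .158)
stop pts [[ 0.5346 -0.0586  0.012 ]
 [ 0.572  -0.1386  0.012 ]]
```

The web is gripped at a 29 mm gap. Now I square the plate to the jig and move it towards the fence, stopping about 4 mm short.

```bash
python3 -m creep '[[-0.004,0,0,0,0,1.25],[-0.008,-0.001,0,0,0,2.5],[-0.012,-0.001,0,0,0,3.75],[-0.016,-0.002,0,0,0,5],[-0.02,-0.002,0,0,0,6.25],[-0.024,-0.003,0,0,0,6.25],[-0.028,-0.003,0,0,0,6.25],[-0.028,-0.003,0,0,0,6.25]]'; python3 look.py w4
```

```text
clock: 5.85
tcp_pos: [0.621, -0.1081, 0.0145]
orientation: [-0.001, -0.084, 0.996, 0.001]
wrist_force: [-3.3, -0.2, 7.0]
finger_gap: 0.0292
tcp [ 0.621  -0.1081  0.0145] yaw 9.65 F [-3.3 -0.2  7. ] gap 0.029174262724924096
bed box world [[0.48829999566078186, 0.010099999606609344], [0.5199999809265137, -0.17180000245571136], [0.6723999977111816, -0.1451999992132187], [0.6406999826431274, 0.03669999912381172]]
```

View pics/w4x.png

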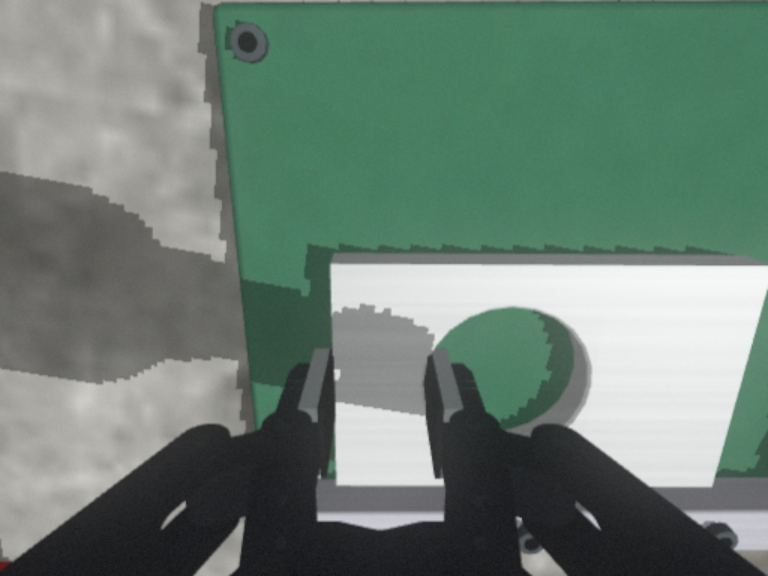

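The plate (335–765, 264–487) now lies parallel to the bed's front edge, with the fence foot just behind row 487. Next is the slow approach to the fence, watching the force.

```bash
python3 -m creep '[[-0.0005,0,0,0,0,0],[-0.001,0,0,0,0,0],[-0.0015,0,0,0,0,0],[-0.002,0,0,0,0,0],[-0.0025,0,0,0,0,0],[-0.003,0,0,0,0,0],[-0.003,0,0,0,0,0],[-0.003,0,0,0,0,0]]';python3 -m creep '[[-0.0003,0,0,0,0,0],[-0.0006,0,0,0,0,0],[-0.001,0,0,0,0,0],[-0.0013,0,0,0,0,0],[-0.0016,0,0,0,0,0],[-0.002,0,0,0,0,0],[-0.002,0,0,0,0,0],[-0.002,0,0,0,0,0]]'
```

```text
clock: 6.7
tcp_pos: [0.623, -0.1077, 0.0145]
orientation: [-0.002, -0.084, 0.996, 0.001]
wrist_force: [-7.1, -0.7, 10.3]
finger_gap: 0.0293
clock: 7.5
tcp_pos: [0.6249, -0.1074, 0.0145]
orientation: [-0.002, -0.084, 0.996, 0.001]
wrist_force: [-6.9, -1.2, 8.8]
finger_gap: 0.0293
```

```bash
python3 -m creep '[[0,0,-0.0005,0,0,0],[-0.0003,0,-0.0005,0,0,0],[-0.0006,0,-0.0005,0,0,0],[-0.001,0,-0.0005,0,0,0],[-0.0013,0,-0.0005,0,0,0],[-0.0016,0,-0.0005,0,0,0],[-0.002,0,-0.0005,0,0,0],[-0.002,0,-0.0005,0,0,0]]'
```

```text
clock: 8.3
tcp_pos: [0.627, -0.107, 0.0145]
orientation: [-0.002, -0.084, 0.996, 0.001]
wrist_force: [-6.4, -1.7, 7.8]
finger_gap: 0.0292
```

```bash
python3 -m creep '[[-0.0003,0,0,0,0,0],[-0.0005,0,0,0,0,0],[-0.0008,0,0,0,0,0],[-0.001,0,0,0,0,0],[-0.001,0,0,0,0,0],[-0.001,0,0,0,0,0],[-0.001,0,0,0,0,0],[-0.001,0,0,0,0,0]]'
```

```text
clock: 9.1
tcp_pos: [0.6271, -0.107, 0.0145]
orientation: [-0.003, -0.084, 0.996, 0.001]
wrist_force: [-8.9, -1.3, 9.1]
finger_gap: 0.029
```

```bash
python3 -m creep '[[-0.0005,0,0,0,0,0],[-0.001,0,0,0,0,0],[-0.0015,0,0,0,0,0],[-0.002,0,0,0,0,0],[-0.0025,0,0,0,0,0],[-0.003,0,0,0,0,0],[-0.003,0,0,0,0,0],[-0.003,0,0,0,0,0]]'; python3 look.py w5; python3 - <<'E'
from h import *
im=cv2.imread("pics/w5.png");cv2.imwrite("pics/w5c.png",cv2.resize(im[270:384,180:512],(800,275),interpolation=cv2.INTER_CUBIC))
E
```

```text
clock: 9.9
tcp_pos: [0.6281, -0.107, 0.0145]
orientation: [-0.004, -0.084, 0.996, 0.0]
wrist_force: [-14.4, -3.2, 12.4]
finger_gap: 0.0293
tcp [ 0.6281 -0.107   0.0145] yaw 9.62 F [-14.4  -3.2  12.4] gap 0.0293109182116171
bed box world [[0.4952000081539154, 0.011800000444054604], [0.526199996471405, -0.17069999873638153], [0.6714000105857849, -0.1459999978542328], [0.6402999758720398, 0.0364999994635582]]
```

View pics/w5c.png

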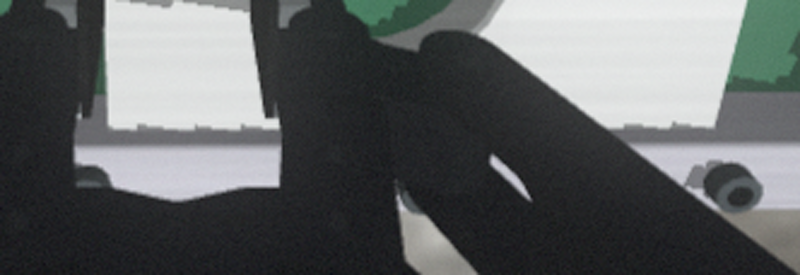

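The plate's far edge lies along the fence foot at both visible ends (crop: strip rows 128–143 on the left, 127–145 on the right), and there's a steady push on the fence. Now I slide it along the fence.

```bash
python3 -m creep '[[0,0.005,0,0,0,0],[0,0.01,0,0,0,0],[0,0.015,0,0,0,0],[0,0.02,0,0,0,0],[0,0.025,0,0,0,0],[0,0.03,0,0,0,0],[0,0.035,0,0,0,0],[0,0.04,0,0,0,0]]'
```

```text
clock: 10.75
tcp_pos: [0.6223, -0.073, 0.0145]
orientation: [-0.004, -0.082, 0.997, -0.005]
wrist_force: [-13.1, -20.0, 7.4]
finger_gap: 0.0294
```

```bash
python3 -m creep '[[0,0.005,0,0,0,0],[0,0.01,0,0,0,0],[0,0.015,0,0,0,0],[0,0.02,0,0,0,0],[0,0.025,0,0,0,0],[0,0.03,0,0,0,0],[0,0.035,0,0,0,0],[0,0.04,0,0,0,0]]'
```

```text
clock: 11.55
tcp_pos: [0.6155, -0.0337, 0.0144]
orientation: [-0.004, -0.082, 0.997, -0.005]
wrist_force: [-12.5, -20.4, 10.2]
finger_gap: 0.0292
```

```bash
python3 -m creep '[[0,0.003,0,0,0,0],[0,0.006,0,0,0,0],[0,0.009,0,0,0,0],[0,0.012,0,0,0,0],[0,0.015,0,0,0,0],[0,0.018,0,0,0,0],[0,0.02,0,0,0,0],[0,0.02,0,0,0,0]]'; python3 look.py w6
```

```text
clock: 12.35
tcp_pos: [0.6119, -0.0138, 0.0144]
orientation: [-0.004, -0.082, 0.997, -0.005]
wrist_force: [-12.3, -19.2, 9.7]
finger_gap: 0.0293
tcp [ 0.6119 -0.0138  0.0144] yaw 9.44 F [-12.3 -19.2   9.7] gap 0.029347131973451963
bed box world [[0.482699990272522, 0.08709999918937683], [0.5248000025749207, -0.16850000619888306], [0.6771000027656555, -0.14339999854564667], [0.6349999904632568, 0.11219999939203262]]
```

```bash
python3 -m creep '[[0,0.0006,0,0,0,0],[0,0.0012,0,0,0,0],[0,0.0018,0,0,0,0],[0,0.0024,0,0,0,0],[0,0.003,0,0,0,0],[0,0.0036,0,0,0,0],[0,0.004,0,0,0,0],[0,0.004,0,0,0,0]]'
```

```text
clock: 13.2
tcp_pos: [0.6113, -0.0102, 0.0144]
orientation: [-0.004, -0.082, 0.997, -0.005]
wrist_force: [-12.3, -21.1, 9.6]
finger_gap: 0.0292
```

View pics/w6x.png

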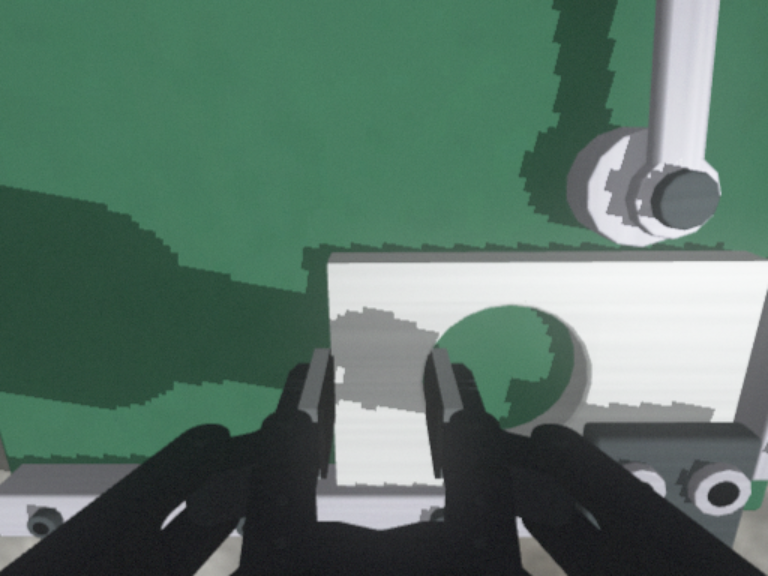

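The plate has passed the cam disc (gap visible at (640,245)) and runs under the bridge, with the stop just right of (765,262). About 2 mm is left, so I continue slowly.

```bash
python3 -m creep '[[0,0.0004,0,0,0,0],[0,0.0008,0,0,0,0],[0,0.0012,0,0,0,0],[0,0.0016,0,0,0,0],[0,0.002,0,0,0,0],[0,0.002,0,0,0,0],[0,0.002,0,0,0,0],[0,0.002,0,0,0,0]]'
```

```text
clock: 14.0
tcp_pos: [0.611, -0.0083, 0.0145]
orientation: [-0.004, -0.082, 0.997, -0.005]
wrist_force: [-14.2, -21.0, 9.8]
finger_gap: 0.0291
```

```bash
python3 -m creep '[[0,0.0004,0,0,0,0],[0,0.0008,0,0,0,0],[0,0.0012,0,0,0,0],[0,0.0016,0,0,0,0],[0,0.002,0,0,0,0],[0,0.002,0,0,0,0],[0,0.002,0,0,0,0],[0,0.002,0,0,0,0]]'
```

```text
clock: 14.8
tcp_pos: [0.6108, -0.0072, 0.0144]
orientation: [-0.004, -0.082, 0.997, -0.006]
wrist_force: [-13.7, -23.3, 9.7]
finger_gap: 0.0292
```

```bash
python3 -m creep '[[0,0.0004,0,0,0,0],[0,0.0008,0,0,0,0],[0,0.0012,0,0,0,0],[0,0.0016,0,0,0,0],[0,0.002,0,0,0,0],[0,0.002,0,0,0,0],[0,0.002,0,0,0,0],[0,0.002,0,0,0,0]]'; python3 look.py w7
```

```text
clock: 15.6
tcp_pos: [0.6109, -0.0071, 0.0144]
orientation: [-0.004, -0.081, 0.997, -0.007]
wrist_force: [-12.2, -29.2, 8.9]
finger_gap: 0.0292
tcp [ 0.6109 -0.0071  0.0144] yaw 9.31 F [-12.2 -29.2   8.9] gap 0.02918884935832516
bed box world [[0.4819999933242798, 0.09390000253915787], [0.5238000154495239, -0.16539999842643738], [0.6757000088691711, -0.14100000262260437], [0.633899986743927, 0.11840000003576279]]
```

The force climbs with no more motion: the plate is on both the fence and the stop. I relax slightly, release and lift.

```bash
python3 -m creep '[[0.0005,-0.0005,0,0,0,0],[0.0007,-0.001,0,0,0,0],[0.001,-0.0015,0,0,0,0],[0.001,-0.002,0,0,0,0],[0.001,-0.002,0,0,0,0],[0.001,-0.002,0,0,0,0],[0.001,-0.002,0,0,0,0],[0.001,-0.002,0,0,0,0]]' && python3 -m creep '[[0,0,0,0,0,0],[0,0,0,0,0,0],[0,0,0,0,0,0],[0,0,0,0,0,0],[0,0,0,0,0,0],[0,0,0,0,0,0],[0,0,0,0,0,0],[0,0,0,0,0,0]]' 0.043; python3 look.py w8
```

```text
clock: 16.45
tcp_pos: [0.6108, -0.0072, 0.0145]
orientation: [-0.004, -0.082, 0.997, -0.006]
wrist_force: [-10.5, -23.6, 7.3]
finger_gap: 0.0295
clock: 17.25
tcp_pos: [0.6139, -0.0004, 0.0149]
orientation: [0.0, -0.084, 0.996, 0.0]
wrist_force: [0.8, -0.8, 0.3]
finger_gap: 0.0431
tcp [ 6.139e-01 -4.000e-04  1.490e-02] yaw 9.65 F [ 0.8 -0.8  0.3] gap 0.04309450800385824
bed box world [[0.48410001397132874, 0.10090000182390213], [0.527999997138977, -0.15700000524520874], [0.6722000241279602, -0.1324000060558319], [0.6283000111579895, 0.12549999356269836]]
```

```bash
python3 -m creep '[[0.001,-0.0025,0,0,0,0],[0.001,-0.0025,-0.01,0,0,0],[0.001,-0.0025,-0.03,0,0,0],[0,0,-0.06,0,0,0],[0.02,0.02,-0.1,0,0,0],[0.03,0.04,-0.12,0,0,0],[0.05,0.06,-0.12,0,0,0],[0.06,0.06,-0.12,0,0,0]]'; python3 look.py w9
```

```text
clock: 18.1
tcp_pos: [0.5434, 0.05, 0.1367]
orientation: [0.001, -0.085, 0.996, 0.0]
wrist_force: [-0.7, -0.3, 0.1]
finger_gap: 0.043
tcp [0.5434 0.05   0.1367] yaw 9.78 F [-0.7 -0.3  0.1] gap 0.042982626053285275
bed box world [[0.4713999927043915, 0.10729999840259552], [0.5192999839782715, -0.17069999873638153], [0.67330002784729, -0.14419999718666077], [0.6252999901771545, 0.13379999995231628]]
```

View pics/w9x.png

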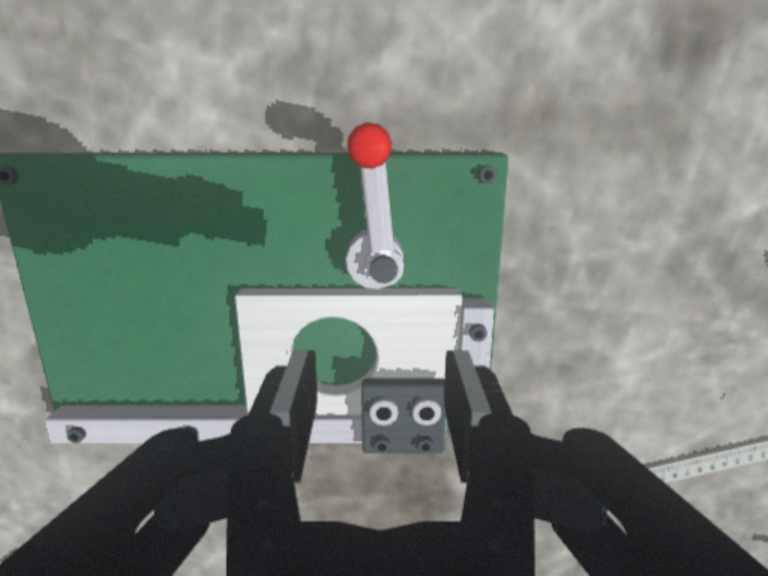

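The plate lies in the corner: bore at (335,350), left end at x ≈ 237–247, right end at the stop at x ≈ 461, knob at (370,146). I check flushness and lever angle numerically.

```bash
cat > chk.py <<'E'
from h import *
import sys
n=sys.argv[1];im=cv2.imread(f"pics/{n}.png");z=np.load(f"pics/{n}.npz");p={k:z[k] for k in z.files if k!='d'}
h=cv2.cvtColor(im,cv2.COLOR_BGR2HSV);b=im.mean(2)
def fl(P):
    v=cv2.fitLine(P[:,:2].astype(np.float32),cv2.DIST_HUBER,0,.0005,.0005).ravel();return v[:2]*np.sign(v[1]),v[2:]
g=cv2.inRange(h,(45,80,30),(90,255,255))
def edge(cols,r0,r1,zz,top=True,mask=g):
    pts=[(c,r0+(np.nonzero(mask[r0:r1,c])[0][0]-.5)) for c in cols if mask[r0:r1,c].any()]
    return ray(p,pts,zz)
vb,ob=fl(edge(range(60,300,4),90,130,.012));yb=np.degrees(np.arctan2(-vb[0],vb[1]));print("bed yaw",yb)
c0,s0=np.cos(np.radians(9.65)),np.sin(np.radians(9.65))
w=((b>200)&(h[...,1]<40)).astype(np.uint8)
P=edge(list(range(165,232,2))+list(range(275,300,2)),188,215,.024,mask=w)
v,o=fl(P);print("plate near edge yaw",np.degrees(np.arctan2(-v[0],v[1])),"dist bed edge->plate edge",(o-ob)@[vb[1],-vb[0]]," nominal .078")
# fence top front edge, stop
def rowgrad(r,c0,c1): 
    d=np.diff(b[r,c0:c1]);return [(c0+i,int(d[i])) for i in np.argsort(-abs(d))[:4]]
for r in(205,215,225,235): print(r,rowgrad(r,295,335),rowgrad(r,150,175))
red=cv2.inRange(h,(0,120,80),(8,255,255));k=max(cv2.findContours(red,0,1)[0],key=cv2.contourArea);m=cv2.minEnclosingCircle(k);K=ray(p,m[0],.06)[0]
print("knob px",m,"world",K)
O=np.array([.6297,.1111]);J=np.array([[c0,s0],[-s0,c0]]);kj=J@(K[:2]-O);print("knob jig",kj,"angle",np.arctan2(-(kj[1]+.045),-(kj[0]+.1)),"r",np.hypot(kj[0]+.1,kj[1]+.045))
E
python3 chk.py w9
```

```text
bed yaw 9.792453
plate near edge yaw 9.790965 dist bed edge->plate edge 0.077487685  nominal .078
205 [(np.int64(303), -68), (np.int64(330), 37), (np.int64(307), -30), (np.int64(328), -25)] [(np.int64(157), 87), (np.int64(156), 61), (np.int64(153), -27), (np.int64(152), -7)]
215 [(np.int64(328), -81), (np.int64(303), -69), (np.int64(308), 45), (np.int64(329), 31)] [(np.int64(158), 87), (np.int64(157), 62), (np.int64(152), -23), (np.int64(153), -6)]
225 [(np.int64(327), -90), (np.int64(304), -68), (np.int64(313), -55), (np.int64(307), 52)] [(np.int64(159), 82), (np.int64(158), 50), (np.int64(154), -23), (np.int64(160), 16)]
235 [(np.int64(297), -100), (np.int64(326), -65), (np.int64(296), -59), (np.int64(312), 53)] [(np.int64(160), 80), (np.int64(159), 39), (np.int64(161), 25), (np.int64(156), -20)]
knob px ((245.83766174316406, 96.72077941894531), 15.041183471679688) world [0.47632932 0.03290155 0.06      ]
knob jig [-0.16430885 -0.05138256] angle 0.09892452417699099 r 0.06462479966433457
```

```bash
python3 - <<'E'
from h import *
im=cv2.imread("pics/w9.png");z=np.load("pics/w9.npz");p={k:z[k] for k in z.files if k!='d'}
a=np.radians(9.75);J=np.array([[np.cos(a),np.sin(a)],[-np.sin(a),np.cos(a)]])
for r in(208,215,222):
    for c,zz in((303.5,.024),(308,.029),(158.3,.024),(154,.012),(328,.029)):
        c2=c+(r-215)*.1 if c<200 else c
        print(r,c,zz,(J@ray(p,[c2,r],zz)[0,:2]).round(4))
print(im[215,298:332].mean(1).astype(int))
cv2.imwrite("pics/w9c.png",cv2.resize(im[175:260,240:345],None,fx=7,fy=7,interpolation=cv2.INTER_CUBIC))
E
```

```text
208 303.5 0.024 [5.705e-01 5.000e-04]
208 308 0.029 [0.5684 0.0034]
208 158.3 0.024 [ 0.5706 -0.1264]
208 154 0.012 [ 0.5757 -0.1342]
208 328 0.029 [0.5684 0.0205]
215 303.5 0.024 [0.5772 0.0008]
215 308 0.029 [0.5749 0.0038]
215 158.3 0.024 [ 0.5773 -0.1264]
215 154 0.012 [ 0.5827 -0.1343]
215 328 0.029 [0.5749 0.021 ]
222 303.5 0.024 [0.5839 0.0011]
222 308 0.029 [0.5815 0.0042]
222 158.3 0.024 [ 0.584  -0.1264]
222 154 0.012 [ 0.5898 -0.1343]
222 328 0.029 [0.5815 0.0215]
[227 226 227 227 228 214 145 145 138 114 142 188 168 165 165 168 166 170
 175 162 163 162 180 186 204 209 206 208 210 214 204 122 154 169]
```

View pics/w9c.png

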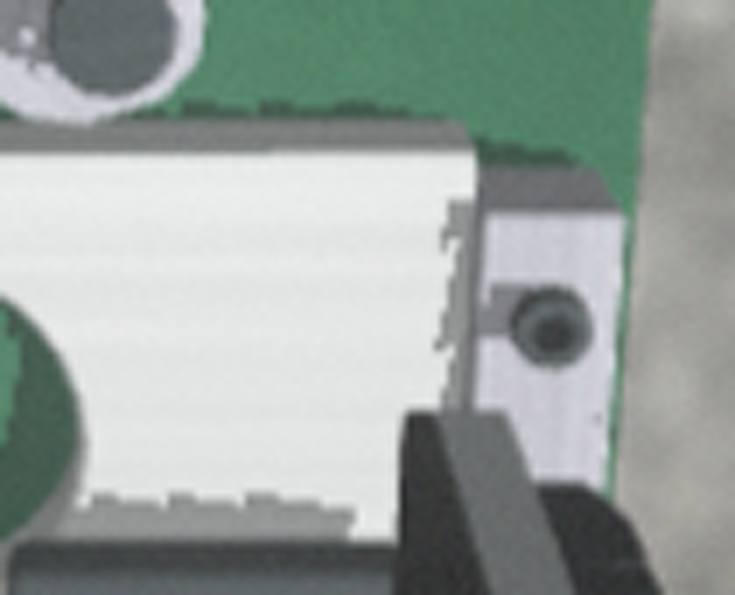

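The enlarged crop shows the plate end meeting the stop face at crop (475,160–400); the grey sliver before it is the stop's shadow. The long edge is parallel to the bed to within 0.01°. So the plate is home. Now the lever: red knob at jig (-164,-51), angle ≈0.10. I grip the knob and follow the arc, turning with it.

```bash
python3 -m creep '[[0.02,-0.002,0,0,0,-2],[0.04,-0.004,0,0,0,-4],[0.06,-0.005,0,0,0,-5.6],[0.069,-0.0054,0.02,0,0,-5.6],[0.069,-0.0054,0.03,0,0,-5.6],[0.069,-0.0054,0.05,0,0,-5.6],[0.069,-0.0054,0.05,0,0,-5.6],[0.069,-0.0054,0.05,0,0,-5.6]]'; python3 look.py w10; python3 - <<'E'
from h import *
z=np.load("pics/w10.npz");p={k:z[k] for k in z.files if k!='d'};im=cv2.imread("pics/w10.png");h=cv2.cvtColor(im,cv2.COLOR_BGR2HSV)
red=cv2.inRange(h,(0,120,60),(8,255,255));k=max(cv2.findContours(red,0,1)[0],key=cv2.contourArea);m=cv2.minEnclosingCircle(k);K=ray(p,m[0],.062)[0];s=env.get_state()
T=rot(s['orientation']).as_matrix();print(m,K,"tool",T.T@(K-s['tcp_pos']))
E
```

```text
clock: 18.95
tcp_pos: [0.4778, 0.0312, 0.0846]
orientation: [-0.001, -0.132, 0.991, 0.0]
wrist_force: [0.1, -0.6, 0.8]
finger_gap: 0.0429
tcp [0.4778 0.0312 0.0846] yaw 15.21 F [ 0.1 -0.6  0.8] gap 0.04287684576546217
bed box world [[0.4677000045776367, 0.10620000213384628], [0.5160999894142151, -0.17139999568462372], [0.677299976348877, -0.14319999516010284], [0.6287999749183655, 0.13429999351501465]]
((257.0, 221.98863220214844), 22.011459350585938) [0.4742184  0.03189089 0.062     ] tool [0.00374497 0.00168577 0.0231453 ]
```

```bash
python3 -m creep '[[0.002,0.001,0.008,0,0,0],[0.003,0.001,0.016,0,0,0],[0.003,0.001,0.024,0,0,0],[0.003,0.001,0.03,0,0,0],[0.003,0.001,0.036,0,0,0],[0.003,0.001,0.04,0,0,0],[0.003,0.001,0.042,0,0,0],[0.003,0.001,0.042,0,0,0]]' && python3 -m creep '[[0,0,0,0,0,0],[0,0,0,0,0,0],[0,0,0,0,0,0],[0,0,0,0,0,0],[0,0,0,0,0,0],[0,0,0,0,0,0],[0,0,0,0,0,0],[0,0,0,0,0,0]]' 0.005 30
```

```text
clock: 19.8
tcp_pos: [0.4742, 0.0316, 0.0425]
orientation: [-0.0, -0.133, 0.991, 0.0]
wrist_force: [-0.4, 0.2, 0.3]
finger_gap: 0.043
clock: 20.6
tcp_pos: [0.4745, 0.0317, 0.0431]
orientation: [0.0, -0.133, 0.991, 0.0]
wrist_force: [-1.5, 1.1, 6.4]
finger_gap: 0.0177
```

```bash
python3 -m creep '[[-0.0003,-0.0057,0,0,0,-5],[-0.001,-0.0113,0,0,0,-10],[-0.0022,-0.0168,0,0,0,-15],[-0.0039,-0.0222,0,0,0,-20],[-0.0061,-0.0275,0,0,0,-25],[-0.0087,-0.0325,0,0,0,-30],[-0.0118,-0.0373,0,0,0,-35],[-0.0152,-0.0418,0,0,0,-40]]'
```

```text
clock: 21.4
tcp_pos: [0.5012, -0.0045, 0.0431]
orientation: [0.001, -0.465, 0.885, -0.0]
wrist_force: [1.9, 2.8, 3.2]
finger_gap: 0.0183
```

```bash
python3 -m creep '[[-0.0003,-0.0057,0,0,0,-5],[-0.001,-0.0113,0,0,0,-10],[-0.0022,-0.0168,0,0,0,-15],[-0.0039,-0.0222,0,0,0,-20],[-0.0061,-0.0275,0,0,0,-25],[-0.0074,-0.03,0,0,0,-27.5],[-0.0087,-0.0325,0,0,0,-30],[-0.0087,-0.0325,0,0,0,-30]]'
```

```text
clock: 22.2
tcp_pos: [0.5335, -0.0157, 0.0432]
orientation: [0.002, -0.677, 0.736, -0.001]
wrist_force: [3.2, 4.3, 1.4]
finger_gap: 0.0178
```

```bash
python3 -m creep '[[-0.0001,-0.0028,0,0,0,-2.5],[-0.0003,-0.0057,0,0,0,-5],[-0.0006,-0.0085,0,0,0,-7.5],[-0.001,-0.0113,0,0,0,-10],[-0.0014,-0.0135,0,0,0,-12],[-0.0014,-0.0135,0,0,0,-12],[-0.0014,-0.0135,0,0,0,-12],[-0.0014,-0.0135,0,0,0,-12]]'; cat > ang.py <<'E'
from h import *
s=env.get_state();a=np.radians(9.75);J=np.array([[np.cos(a),np.sin(a)],[-np.sin(a),np.cos(a)]])
d=J@(s['tcp_pos'][:2]-[.5386,.05]);t=np.arctan2(-d[1],-d[0]);M=rot(s['orientation']).as_matrix()
print("pos angle",t,"r",np.hypot(*d),"tool angle",np.arctan2(-M[0,1],M[1,1])-a,"F jig",J@s['wrist_force'][:2],"gap",s['finger_gap'])
E
python3 ang.py
```

```text
clock: 23.0
tcp_pos: [0.546, -0.0156, 0.0431]
orientation: [-0.001, 0.75, -0.661, 0.0]
wrist_force: [3.5, 4.6, 2.9]
finger_gap: 0.0177
pos angle 1.5122564086241848 r 0.06598000137554327 tool angle 1.5260913427624156 F jig [4.19020521 3.92906678] gap 0.01774449151702064
```

```bash
python3 -m creep '[[-0.0001,-0.0014,0,0,0,-1],[-0.0001,-0.0028,0,0,0,-2.5],[-0.0002,-0.004,0,0,0,-3.5],[-0.0003,-0.0052,0,0,0,-4.5],[-0.0003,-0.0052,0,0,0,-4.5],[-0.0003,-0.0052,0,0,0,-4.5],[-0.0003,-0.0052,0,0,0,-4.5],[-0.0003,-0.0052,0,0,0,-4.5]]';python3 ang.py
```

```text
clock: 23.8
tcp_pos: [0.5497, -0.0152, 0.0431]
orientation: [0.001, 0.775, -0.631, -0.0]
wrist_force: [0.3, 1.5, 6.6]
finger_gap: 0.0183
pos angle 1.5690480818682 r 0.06615823585996596 tool angle 1.6046141497275244 F jig [0.55596012 1.46018519] gap 0.018319003728809968
```

```bash
python3 -m creep '[[0,-0.0012,0,0,0,-1],[0,-0.0023,0,0,0,-1],[0,-0.0035,0,0,0,-1],[0,-0.0045,0,0,0,-1],[0,-0.0045,0,0,0,-1],[0,-0.0045,0,0,0,-1],[0,-0.0045,0,0,0,-1],[0,-0.0045,0,0,0,-1]]';python3 ang.py
```

```text
clock: 24.6
tcp_pos: [0.5523, -0.0147, 0.043]
orientation: [0.002, 0.781, -0.625, -0.001]
wrist_force: [-4.8, -0.0, 10.8]
finger_gap: 0.0177
pos angle 1.6096199266547568 r 0.06615974117444427 tool angle 1.6222557500915569 F jig [-4.7558246   0.79454607] gap 0.01771325514939213
```

Clear clamping resistance now. I release, lift away and look.

```bash
python3 -m creep '[[0,0,0,0,0,0],[0,0,0,0,0,0],[0,0,0,0,0,0],[0,0,0,0,0,0],[0,0,-0.005,0,0,0],[0,0,-0.02,0,0,0],[0,0,-0.04,0,0,0],[0,0,-0.06,0,0,0]]' 0.045 && python3 -m creep '[[0,0,-0.02,0,0,8],[0,0,-0.05,0,0,16],[0,0,-0.09,0,0,24],[0,0.02,-0.12,0,0,32],[0,0.04,-0.13,0,0,40],[0,0.06,-0.13,0,0,48],[0,0.06,-0.13,0,0,56],[0,0.06,-0.13,0,0,64]]'; python3 look.py w11; python3 - <<'E'
from h import *
z=np.load("pics/w11.npz");p={k:z[k] for k in z.files if k!='d'};im=cv2.imread("pics/w11.png");h=cv2.cvtColor(im,cv2.COLOR_BGR2HSV)
red=cv2.inRange(h,(0,120,60),(8,255,255))
for k in cv2.findContours(red,0,1)[0]:
    if cv2.contourArea(k)>150:
        m=cv2.minEnclosingCircle(k);K=ray(p,m[0],.06)[0]
        a=np.radians(9.75);J=np.array([[np.cos(a),np.sin(a)],[-np.sin(a),np.cos(a)]]);d=J@(K[:2]-[.5386,.05]);print(m,K,"angle",np.arctan2(-d[1],-d[0]),np.hypot(*d))
E
```

```text
clock: 25.4
tcp_pos: [0.5545, -0.0139, 0.1035]
orientation: [0.0, 0.781, -0.624, -0.0]
wrist_force: [0.4, -0.0, -0.4]
finger_gap: 0.0451
clock: 26.2
tcp_pos: [0.4957, -0.0273, 0.2336]
orientation: [0.0, -0.329, 0.944, -0.0]
wrist_force: [0.3, 0.1, -0.7]
finger_gap: 0.0449
tcp [ 0.4957 -0.0273  0.2336] yaw 38.38 F [ 0.3  0.1 -0.7] gap 0.044942880059888266
bed box world [[0.4702000021934509, 0.10610000044107437], [0.5187000036239624, -0.17190000414848328], [0.6743999719619751, -0.14470000565052032], [0.6258999705314636, 0.13330000638961792]]
((233.0, 208.0), 11.180439949035645) [ 0.55053409 -0.01294884  0.06      ] angle 1.5879871588903494 0.06407011119384277
```

View pics/w11x.png

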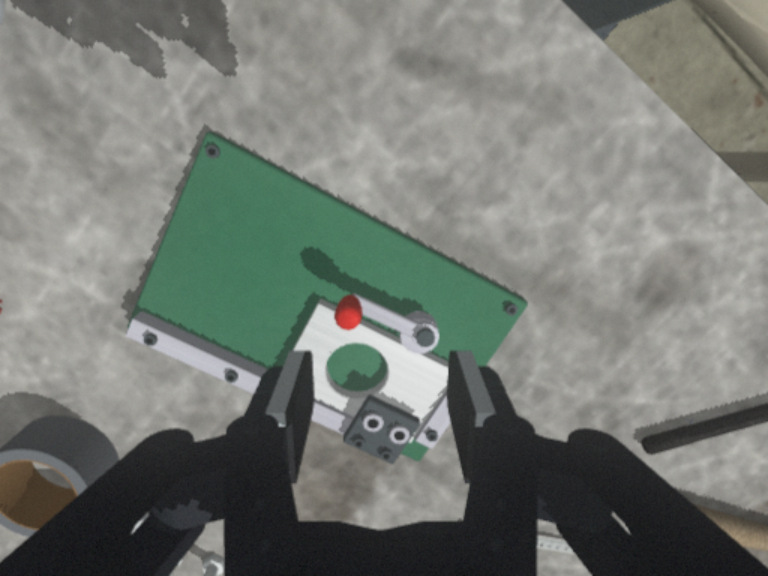

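The lever now points along jig -y, with the knob at (348,312) over the plate's near edge. The plate sits in the corner, and the bystanders in view (marker at (700,425)) are untouched. A last numeric check of lever direction and plate position:

```bash
python3 - <<'E'
from h import *
a=np.radians(9.75);J=np.array([[np.cos(a),np.sin(a)],[-np.sin(a),np.cos(a)]])
def L(n):
    z=np.load(f"pics/{n}.npz");return {k:z[k] for k in z.files if k!='d'},cv2.imread(f"pics/{n}.png")
p,im=L("w11");h=cv2.cvtColor(im,cv2.COLOR_BGR2HSV)
piv=ray(p,np.array([[425,337]])/1.5,.038)[0];K=ray(p,[233,208],.06)[0]
d=J@(K-piv)[:2];print("pivot seen",piv,"lever angle",np.arctan2(-d[1],-d[0]),np.hypot(*d))
for n in("w9","w11"):
    p,im=L(n);h=cv2.cvtColor(im,cv2.COLOR_BGR2HSV)
    g=cv2.inRange(h,(45,60,20),(95,255,255))
    w=((im.mean(2)>190)&(h[...,1]<35)).astype(np.uint8)
    # samples of plate in jig coords: for z=.024 find the -y end at several jig x (transition non-white->white)
    O=J.T@np.array([J@[.6297,.1111]])[0]
    for x in(-.07,-.06):
        ys=np.arange(-.150,-.110,.0002);P=np.array([np.r_[O+J.T@[x,y],.024] for y in ys]);q=proj(p,P)
        v=cv2.remap(im.mean(2).astype(np.float32),q[:,0].astype(np.float32)[None],q[:,1].astype(np.float32)[None],1)[0]
        print(n,"end y at x",x,ys[np.argmax(np.diff(v[::5]))*5+2])
    for y in(-.122,-.112,-.02,-.01):
        xs=np.arange(-.100,-.060,.0002);P=np.array([np.r_[O+J.T@[x,y],.024] for x in xs]);q=proj(p,P)
        v=cv2.remap(im.mean(2).astype(np.float32),q[:,0].astype(np.float32)[None],q[:,1].astype(np.float32)[None],1)[0]
        print(n,"near edge x at y",y,xs[np.argmax(np.diff(v[::5]))*5+2])
E
```

```text
pivot seen [0.53895183 0.05069747 0.038     ] lever angle 1.5806354033662138 0.06469158809957734
w9 end y at x -0.07 -0.1295999999999994
w9 end y at x -0.06 -0.1295999999999994
w9 near edge x at y -0.122 -0.07959999999999942
w9 near edge x at y -0.112 -0.07959999999999942
w9 near edge x at y -0.02 -0.07959999999999942
w9 near edge x at y -0.01 -0.07959999999999942
w11 end y at x -0.07 -0.1295999999999994
w11 end y at x -0.06 -0.1295999999999994
w11 near edge x at y -0.122 -0.07959999999999942
w11 near edge x at y -0.112 -0.07359999999999925
w11 near edge x at y -0.02 -0.07959999999999942
w11 near edge x at y -0.01 -0.07959999999999942
```

The plate is unmoved at its home position and the lever is at about 1.58 rad, so I hand in.

```bash
python3 -c "
from workcell import env
print(env.hand_in())"
```

```text
the job is handed in; nothing more can be done
None
```

The plate is clamped in the jig's corner, and the job was handed in at about 26 s of robot time.

**What I did:**
- I gripped the plate by the strip between its bore and its -y end and turned it square. Then I pressed it on the back fence and slid it under the bridge to the end stop, where the force rose and motion ceased.
- Only after checking the plate was home did I grip the red knob and swing the lever round its arc until the cam resisted. Then I released it and lifted clear.

**What the last checks showed:**
- **Plate:** its near edge read jig x = -79.6 mm and its end y = -129.6 mm, against -80 and -130 nominal. That is within the roughly 2 mm calibration, and it read the same before and after clamping.
- **One odd reading:** a single near-edge sample after clamping read -73.6 mm. It was taken next to the knob, which probably hides the edge there, so I discounted it.
- **Square to the fence:** before clamping, the plate's near edge and the bed's front edge were parallel to within 0.01°.
- **Lever:** about 1.58 to 1.59 rad in the picture, and it stayed there after release. The wrist read about 5 N at the knob at the end, roughly 9 N above where it stood before the cam tightened. I couldn't measure the clamping force itself.
- **Forces:** the highest wrist force reported after any move was about 33 N.
- **Bystanders:** I did not touch any of them, nor the purple plate. I did not take a final top view to confirm it.

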